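# Swipe the touch dimmer up to the marked level

### The arm

A 6-joint arm with a two-finger parallel gripper is mounted at the origin on a cart in front of the work surface, level with it; the furniture and walls round the work are solid. World frame = base frame: x ahead of the robot, y to its left, z up, the work surface at z = 0. Lengths are in mm, angles in degrees, forces in N, time in s.
With the tool pointing down it reaches from about 300 to 850 mm from the base axis. Payload 4.2 kg.
Tool frame: the origin (TCP) lies between the finger pads; the fingertips stand 22 mm ahead of it and the grasp point (between the pads) lies 3 mm ahead of it (env.finger_overhang is the distance from the TCP to the fingertips, in mm); z points along the fingers, y is the line along which they close (so a half turn about z gives the same grasp; the last joint's range is limited). The gripper opens to 91 mm and grips with 3 to 60 N. Pads are 32 mm wide; open, the fingers measure 118 mm over their backs; the gripper's body (76 mm by 178 mm) begins 60 mm behind the grasp point.
Start: joints at [-65.031, 18.312, 89.639, -0, 72.044, -1.146], TCP at [253.109, -516.311, 235.976] pointing down, gripper open.
Joint ranges: [-177.97, 177.97], [-48.28, 115.42], [12.27, 149.76], [-77.06, 257.06], [2.81, 150.46], [-146.56, 146.56]. Speed limits (degrees/s): [147.25, 147.25, 180, 180, 180, 180].

### API

Orientations are given as [roll, pitch, yaw] about the fixed x, y, z axes, in that order (R = Rz(yaw) Ry(pitch) Rx(roll)).
In Python, from workcell import state, cams, ticket, look_for, outline_of, env gives the robot as it stands.
- The arm moves only by the tool servo_tool, never from a script. Its argument "steps" is a list of rows, each a list of 3 entries, a list of its own where there are three numbers: the closure in counts, from 0 (fully open) to 255 (shut), then the shift along the tool's x, y, z in mm, then the turn, a rotation vector about the tool's x, y, z in rad. A call has exactly 10 rows; each row shifts and turns the commanded pose from where the row before left it, along the tool's axes as they then stand; what a row does not reach is not made up. A row lasts 1/10 s, in which the tool goes at most 50 mm and 8.59 degrees, less where a joint would pass 70% of its speed; a pose out of reach is approached as far as the arm can. A call with a gripper value outside its range is refused whole. The fingers move at their own pace and stop on an object; "squeeze" is the grip in N (left out, the last holds). Time passes only in rows, so rows that do not move let the fingers close, or fill a call up. It gives the time, the measured TCP pose, the force, the opening and the grip force at its end, in the units of the state.
- state(): the state, without advancing time (a new reading comes with each control period).
- cams.grab_frame(name): name is "scene" or "top" or "wrist"; returns a dict with "color" (480x640x3 uint8, red, green, blue), "z_map" (480x640 float32, mm along the optical axis (not along the pixel's ray), 0 where there is no reading), "fovy" (degrees; the focal length in pixels is half the picture's height over the tangent of half this angle, whatever the lens; pixels are square), "cx", "cy" (the principal point, pixels), "eye" and "rotation" of the camera in the world; the wrist camera has in their place "tool_from_camera" (4x4, takes a point from camera to tool coordinates, whose origin is the TCP and whose axes are the flange's). Camera axes: x right, y up, looking along -z (the intrinsics and any distortion apply to the point x, -y, -z); pixel columns grow to the right and rows downward; lengths in mm; the calibration is good to about 2 mm. A picture is of the moment at which its call begins: read the wrist's pose just before it.
- ticket.job_done(): hands the job in; it is judged then, once.
Trained networks look in a picture, given as the dict that the camera call returned (one of the last four; its "shot" number tells which), for a name from the list of things; names that differ only in an ending like _2 or _b are one class to them, and where a whole thing is asked for, a point or a joint stands for the part that bears it (a point fixed in the world has none). Each returns a list of dicts, best first, with "confidence" (0 to 1); they miss things now and then, are a little off and sometimes report something else, mostly with a low value. They report only what shows in the picture. A call takes as long as a camera call.
- look_for(picture, thing): "at" ([column, row] in pixels, amid what is visible of it).
- outline_of(picture, thing): "pixels" (480x640 bool, what is visible of it) and "at" ([column, row] in pixels, amid what is visible of it).
The state is a dict: "time_s": time; "qpos": joint angles; "qvel": joint speeds; "effort": joint torques, N m; "ee_pos": TCP position; "ee_rot": TCP orientation; "force": force on the tool from outside, world axes, zero at the start; "torque": the same for the moment, N m; "gripper_width": finger opening in mm; "gripper_force": force on a finger pad.
Only numpy, scipy, OpenCV 4.12 (cv2) and the standard library are available. Lean on these libraries where they do the work, as an engineer would, in place of code of your own. Each camera call takes 0.05 s, during which the arm holds its last target. There are 200 camera calls.

### The job

Turn up the shop lights with the touch dimmer on the counter: put the closed fingertips lightly on the narrowest white bar of its strip, slide them along the strip over the widening bars without lifting off, and stop level with the orange clip, not beyond it. Finish right there, with the fingertips still resting lightly on the strip. Never press hard, do not shift the clip, and leave the things round the dimmer alone.

Things in the scene. Friction and masses are not known exactly. Their poses are not given: they have to be found in the camera images.
- dimmer: Touch dimmer, a black plastic housing 304 x 42 mm fixed to the counter. Origin: centre of its underside, on the counter top (z = 0). x runs along the strip from the dim end (narrowest bar) to the bright end (widest bar, yellow disc), y towards the side with the clip, z up. Its walls beside the strip are 15 mm high, lower than the strip.
- touch_strip: Grey touch strip, 286 x 31 x 8 mm along the dimmer's x, with 12 white bars 20 mm apart, widening from 3 to 23 mm, then a yellow disc 15 mm across. Sprung as one piece: starts to sink at about 1.7 N, hard stop 6 mm down at about 6 N; 2 to 3 mm down is a light touch. Origin: middle of its underside; unpressed, its flat top is 8 mm above the origin, 22 mm above the counter.
- dim_end (a point): Centre of the narrowest white bar, on the middle line of the strip, at the height of the unpressed top (22 mm above the counter): where the slide begins.
- bright_end (a point): Centre of the widest white bar, on the middle line of the strip, at the height of the unpressed top. Only for the direction of the slide.
- clip_level (a point): The point on the strip's middle line level with the orange clip, at the height of the unpressed top: where the slide ends, 130 to 220 mm from the narrowest bar. Axes as the dimmer's. The clip (14 x 13 mm, top 18 mm above the counter, 4 mm below the strip's top) rides on a rail beside the strip, centred 28 mm from this point towards +y, and shifts if pushed.
- red_spool: Bystander: spool of red thread, 30 mm across, 48 mm tall, loose, standing. Origin: centre of its underside.
- tape_measure: Bystander: round yellow tape measure, 52 mm across, 15 mm high, loose. Origin: centre of its underside.
- button_tin: Bystander: round grey-green tin, 70 mm across, 46 mm high, loose. Origin: centre of its underside.
- staples_box: Bystander: small yellow card box, 40 x 62 x 28 mm, loose. Origin: centre of its underside.

How it is judged:
By the outcome, as a careful person would: the job done as asked, in the order asked, and still so for the second after the job is handed in, while the arm keeps its last pose, push and grip.
It also fails if it takes over 42 s, if anything falls off the work surface, if the arm or the gripper's body presses on something with over 40 N, if the wrist force passes 120 N, or if a joint passes its speed limit or range.

## Working session

There is one attempt and no reset: what is moved stays moved. The work goes in short steps, Python scripts to look and compute and a tool call to move; the robot and the scene stay as the last step left them, time stands still between calls to the robot, and variables do not carry over. Pictures are saved under pics/ and viewed, at most 10 in all, crops included, and the job is handed in when it is done.

Besides the shell and the picture viewer there is one more tool, called after ">>>" by a JSON object that holds its "api" and its "payload", one argument or row to a line. servo_tool: Moves the arm, as the interface text tells. Its arguments: {"type":"object","properties":{"steps":{"type":"array","items":{"type":"array"}},"squeeze":{"type":"number"}},"required":["steps"]}

```bash
mkdir -p pics; cat > h.py <<'E'
import numpy as np, cv2
from scipy.spatial.transform import Rotation as R
from workcell import state, cams, ticket, look_for, outline_of, env
def cam(p,s=None):
    f=240/np.tan(np.radians(p["fovy"])/2)
    if "eye" in p: return f,np.array(p["rotation"]).reshape(3,3),np.array(p["eye"])
    T=np.array(p["tool_from_camera"]); A=R.from_euler("xyz",s["ee_rot"],degrees=True).as_matrix()
    return f,A@T[:3,:3],A@T[:3,3]+np.array(s["ee_pos"])
def world(p,uv,z=None,s=None):
    f,A,e=cam(p,s); u,v=uv
    d=A@np.array([(u-p["cx"])/f,-(v-p["cy"])/f,-1.])
    if z is None: return e+d*p["z_map"][int(round(v)),int(round(u))]
    return e+d*(z-e[2])/d[2]
def save(p,n): cv2.imwrite("pics/"+n,cv2.cvtColor(p["color"],cv2.COLOR_RGB2BGR))
E
python3 - <<'E'
from h import *
np.set_printoptions(precision=1,suppress=True)
s=state(); print(s["time_s"],s["ee_rot"],s["force"],[k for k in dir(env) if k[0]!='_'])
H=dict(dimmer=15,touch_strip=22,dim_end=22,bright_end=22,clip_level=22,red_spool=48,tape_measure=15,button_tin=46,staples_box=28)
for n in("top","scene"):
    p=cams.grab_frame(n); save(p,n+".png"); print(n,p["fovy"],p["cx"],p["cy"],p["eye"],[k for k in p])
    for k,z in H.items():
        for d in look_for(p,k)[:2]: print(k,np.round(d["confidence"],2),np.array(d["at"]),world(p,d["at"],z))
E
```

```text
0.0 [-179.9   -0.    26.1] [-0.4  1.2 -0.3] ['Unreachable', 'finger_overhang']
top 51.8262431597167 323.8272861828668 241.33761802261103 [490.7 -39.9 885.3] ['color', 'z_map', 'fovy', 'cx', 'cy', 'eye', 'rotation', 'shot']Traceback (most recent call last):
  File "<stdin>", line 8, in <module>
  File "h.py", line 10, in world
    f,A,e=cam(p,s); u,v=uv
          ~~~^^^^^
  File "h.py", line 6, in cam
    if "eye" in p: return f,np.array(p["rotation"]).reshape(3,3),np.array(p["eye"])
                            ~~~~~~~~~~~~~~~~~~~~~~~~~~~~~~~^^^^^
ValueError: cannot reshape array of size 3 into shape (3,3)
```

```bash
sed -i 's/np.array(p\["rotation"\]).reshape(3,3)/R.from_euler("xyz",p["rotation"],degrees=True).as_matrix()/' h.py
python3 - <<'E'
from h import *
np.set_printoptions(precision=1,suppress=True)
H=dict(dimmer=15,touch_strip=22,dim_end=22,bright_end=22,clip_level=22,red_spool=48,tape_measure=15,button_tin=46,staples_box=28)
for n in("top","scene"):
    p=cams.grab_frame(n); save(p,n+".png"); print(n,p["fovy"],p["cx"],p["cy"],p["eye"],p["rotation"])
    for k,z in H.items():
        for d in look_for(p,k)[:2]: print(k,np.round(d["confidence"],2),np.array(d["at"]),world(p,d["at"],z),world(p,d["at"]))
E
```

```text
top 51.8262431597167 323.8272861828668 241.33761802261103 [490.7 -39.9 885.3] [  6.2  -1.6 -89.1]
dimmer 0.74 [289.7 309. ] [466.2  -4.5  15. ] [466.5  -5.   27.7]
dimmer 0.63 [327.  251.5] [567.9 -68.1  15. ] [567.4 -67.9  21.2]
touch_strip 0.97 [325.  251.1] [567.9 -64.4  22. ] [568.3 -64.5  18. ]
dim_end 0.96 [326.2 248.3] [572.9 -66.4  22. ] [572.9 -66.4  22.3]
bright_end 0.62 [323.4 250.9] [568.2 -61.5  22. ] [568.5 -61.6  19.1]
clip_level 0.48 [343.5 238.9] [590.1 -96.6  22. ] [590.4 -96.8  19.6]
red_spool 0.67 [368.1 209.3] [ 639.2 -136.8   48. ] [ 641.2 -138.1   36.8]
tape_measure 0.87 [307.  200.3] [659.1 -31.   15. ] [659.1 -31.   15.1]
button_tin 0.84 [349.6 318.3] [ 453.  -106.8   46. ] [ 452.9 -106.9   44.5]
staples_box 0.97 [291.4 307.1] [469.8  -7.9  28. ] [469.8  -7.9  27.8]
scene 50.42141547249496 321.90851561233103 233.92804987532568 [120.8 542.7 455. ] [  60.5    0.3 -141.1]
dimmer 0.68 [339.8 248.2] [557.5 -42.4  15. ] [551.7 -34.6  20.9]
touch_strip 0.73 [336.  243.4] [564.9 -41.5  22. ] [566.9 -44.1  20.1]
touch_strip 0.59 [292.2 238.6] [633.   -7.9  22. ] [641.6 -17.3  14.7]
dim_end 0.95 [334.7 251.1] [551.6 -20.7  22. ] [554.1 -24.   19.4]
dim_end 0.59 [335.1 209.5] [ 642.9 -140.2   22. ] [ 631.9 -125.8   31.1]
bright_end 0.66 [336.  252.1] [548.  -19.5  22. ] [552.1 -25.   17.8]
clip_level 0.5 [347.1 230.4] [577. -89.  22.] [582.8 -97.1  16.5]
red_spool 0.88 [335.8 208.3] [ 613.5 -103.7   48. ] [ 631.2 -127.    33.3]
red_spool 0.66 [346.9 228.5] [553.7 -56.1  48. ] [ 589.7 -105.8   14.2]
tape_measure 0.79 [294.6 240.8] [633.  -13.8  15. ] [636.5 -17.6  12. ]
button_tin 0.96 [417.9 250.3] [428.9 -71.1  46. ] [433.2 -79.7  40.3]
staples_box 0.77 [380.1 276.5] [448.9   2.4  28. ] [449.3   1.6  27.4]
staples_box 0.32 [335.4 247.6] [551.4 -22.2  28. ] [558.5 -31.5  20.9]
```

View pics/top.png

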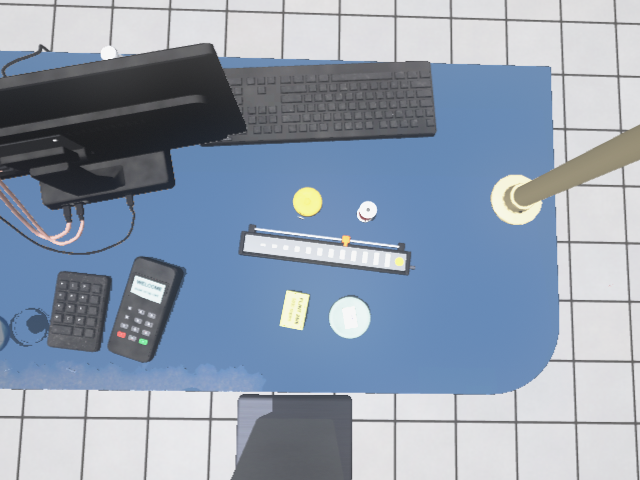

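View pics/scene.png

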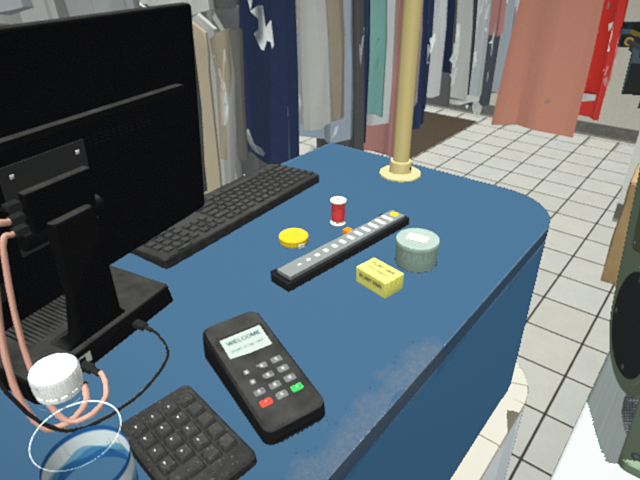

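```bash
cat >> h.py <<'E'
def blobs(p,s=None,roi=None):
    c=p["color"]; hsv=cv2.cvtColor(c,cv2.COLOR_RGB2HSV)
    out={}
    for n,m,z in(("white",(hsv[...,1]<40)&(hsv[...,2]>225),22),("orange",cv2.inRange(hsv,(8,150,150),(20,255,255))>0,18),("yellow",cv2.inRange(hsv,(22,120,150),(35,255,255))>0,22)):
        m=m.astype(np.uint8)
        if roi: k=np.zeros_like(m); k[roi[1]:roi[3],roi[0]:roi[2]]=1; m=m*k
        N,_,st,ce=cv2.connectedComponentsWithStats(m,connectivity=4)
        for i in range(1,N):
            if st[i,4]>5: print(n,st[i],ce[i].round(1),world(p,ce[i],z,s).round(1))
E
python3 - <<'E'
from h import *
p=cams.grab_frame("top"); blobs(p,roi=(236,225,416,275))
E
```

```text
white [255 228  87  12 157] [297.4 233.8] [597.6 -15.3  22. ]
white [ 244  235  161   35 2490] [321.4 251.7] [566.8 -58.   22. ]
white [350 240  49   8  88] [373.7 243.2] [ 583.4 -149.9   22. ]
white [403 257   3   4   7] [403.7 258.4] [ 557.5 -203.1   22. ]
```

```bash
python3 - <<'E'
from h import *
p=cams.grab_frame("top")
for n,uv,z in(("dim",(263,245.5),22),("disc",(400,261.5),22),("clip",(346,240),18),("strip",(325,251),22)): print(n,world(p,uv,z).round(1))
s=state(); A=R.from_euler("xyz",s["ee_rot"],degrees=True).as_matrix(); print(A.round(3))
t=np.array([570,-60,210]); print((A.T@(t-s["ee_pos"])).round(1)); w=cams.grab_frame("wrist"); print(np.array(w["tool_from_camera"]).round(3),w["fovy"])
E
```

```text
dim [575.9  44.4  22. ]
disc [ 551.9 -196.5   22. ]
clip [ 588.7 -101.3   18. ]
strip [568.1 -64.4  22. ]
[[ 0.898  0.44  -0.   ]
 [ 0.44  -0.898 -0.   ]
 [-0.     0.    -1.   ]]
[ 485.4 -270.2   25.9]
[[ 0.0000e+00  9.6900e-01  2.4800e-01  6.8774e+01]
 [ 1.0000e+00 -1.0000e-03  0.0000e+00  5.3000e-02]
 [ 0.0000e+00  2.4800e-01 -9.6900e-01 -1.4978e+02]
 [ 0.0000e+00  0.0000e+00  0.0000e+00  1.0000e+00]] 64.58796019318541
```

>>> {"api": "servo_tool", "payload": {
  "steps": [
    [255,[36,-25,6],[0,0,0]],
    [255,[36,-25,6],[0,0,0]],
    [255,[36,-25,6],[0,0,0]],
    [255,[36,-25,6],[0,0,0]],
    [255,[36,-25,6],[0,0,0]],
    [255,[36,-25,6],[0,0,0]],
    [255,[36,-25,6],[0,0,0]],
    [255,[36,-25,6],[0,0,0]],
    [255,[36,-25,6],[0,0,0]],
    [255,[36,-25,6],[0,0,0]]
  ],
  "squeeze": 10
}}

```text
time_s: 2.25
ee_pos: [467.1, -131.7, 176.0]
ee_rot: [180.0, -0.0, 26.1]
force: [0.7, 0.1, 0.2]
gripper_width: 14.2
gripper_force: 0.0
```

>>> {"api": "servo_tool", "payload": {
  "steps": [
    [255,[36,-23,8],[0,0,0]],
    [255,[35,-23,8],[0,0,0]],
    [255,[0,0,0],[0,0,0.139]],
    [255,[0,0,0],[0,0,0.139]],
    [255,[0,0,0],[0,0,0.139]],
    [255,[0,0,0],[0,0,0.138]],
    [255,[0,0,0],[0,0,0]],
    [255,[0,0,0],[0,0,0]],
    [255,[0,0,0],[0,0,0]],
    [255,[0,0,0],[0,0,0]]
  ]
}}

```text
time_s: 3.25
ee_pos: [509.8, -60.9, 160.0]
ee_rot: [180.0, -0.0, -5.6]
force: [-0.4, 0.8, 0.3]
gripper_width: 0.5
gripper_force: 0.0
```

```bash
python3 - <<'E'
from h import *
s=state(); p=cams.grab_frame("wrist"); save(p,"w1.png"); np.savez("w1.npz",c=p["color"])
print(s["time_s"],np.round(s["ee_pos"],1),np.round(s["ee_rot"],2),np.round(s["force"],1),s["gripper_width"])
for k in("clip_level","dim_end","touch_strip","bright_end"):
    for d in look_for(p,k)[:2]: print(k,d["confidence"],d["at"],world(p,d["at"],22,s).round(1))
E
```

```text
3.25 [509.8 -60.9 160. ] [ 1.80e+02 -1.00e-02 -5.62e+00] [-0.4  0.8  0.3] 0.5248421177463428
clip_level 0.85 [365.8, 127.9] [ 585.  -100.9   22. ]
dim_end 0.56 [320.7, 157.5] [567.2 -66.2  22. ]
touch_strip 0.68 [319.7, 162.7] [563.5 -65.1  22. ]
touch_strip 0.47 [266.7, 264.2] [488.7 -15.2  22. ]
bright_end 0.82 [322.5, 160.4] [565.  -67.3  22. ]
```

View pics/w1.png

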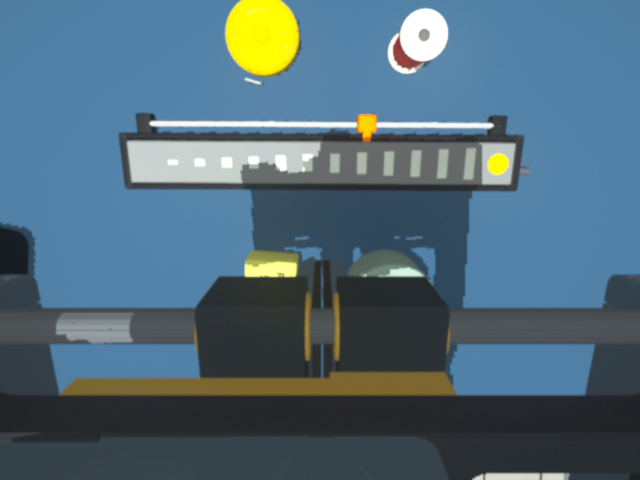

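```bash
python3 - <<'E'
from h import *
s=state(); p=cams.grab_frame("wrist"); c=p["color"]; g=cv2.cvtColor(c,cv2.COLOR_RGB2GRAY)
hsv=cv2.cvtColor(c,cv2.COLOR_RGB2HSV)
def cen(m,r):
    k=np.zeros_like(m); x0,y0,x1,y1=r; k[y0:y1,x0:x1]=m[y0:y1,x0:x1]; v,u=np.nonzero(k); return np.array([u.mean(),v.mean()]),len(u),(u.min(),u.max(),v.min(),v.max())
for i in range(12):
    u0=172.5+26.95*i; r=(int(u0-9),145,int(u0+10),183); a=g[r[1]:r[3],r[0]:r[2]]; t=(np.median(a[:, [0,1,-2,-1]],axis=1).mean()+a.max())/2
    q,n,b=cen((g>t).astype(np.uint8),r); print(i,q.round(1),n,b,world(p,q,22,s).round(1))
o=cv2.inRange(hsv,(5,150,120),(21,255,255))
for r in((350,108,385,145),(350,108,385,133)):
    q,n,b=cen(o,r); print("clip",q.round(1),n,b,world(p,q,18,s).round(1))
y=cv2.inRange(hsv,(22,120,120),(35,255,255)); q,n,b=cen(y,(480,145,512,183)); print("disc",q.round(1),world(p,q,22,s).round(1))
print("z at strip",world(p,(220,175),None,s).round(1),world(p,(367,120),None,s).round(1))
E
```

```text
0 [172.2 161.6] 61 (np.int64(167), np.int64(177), np.int64(159), np.int64(164)) [575.1  44.   22. ]
1 [199.3 162. ] 92 (np.int64(194), np.int64(205), np.int64(158), np.int64(166)) [572.8  24.   22. ]
2 [226.2 162.1] 119 (np.int64(221), np.int64(232), np.int64(157), np.int64(167)) [570.8   4.1  22. ]
3 [251.  155.7] 220 (np.int64(244), np.int64(262), np.int64(145), np.int64(164)) [573.5 -14.9  22. ]
4 [280.6 161.3] 183 (np.int64(274), np.int64(286), np.int64(154), np.int64(170)) [567.4 -36.3  22. ]
5 [305.8 157.9] 106 (np.int64(301), np.int64(313), np.int64(153), np.int64(171)) [568.  -55.2  22. ]
6 [334.5 162.9] 187 (np.int64(330), np.int64(339), np.int64(154), np.int64(172)) [562.3 -76.   22. ]
7 [361.4 162.4] 212 (np.int64(357), np.int64(366), np.int64(152), np.int64(173)) [560.7 -95.9  22. ]
8 [388.4 162.4] 228 (np.int64(384), np.int64(393), np.int64(151), np.int64(174)) [ 558.7 -115.9   22. ]
9 [415.3 163.1] 256 (np.int64(410), np.int64(420), np.int64(150), np.int64(176)) [ 556.3 -135.8   22. ]
10 [442.3 163. ] 278 (np.int64(437), np.int64(448), np.int64(149), np.int64(177)) [ 554.3 -155.8   22. ]
11 [469.3 163.3] 306 (np.int64(464), np.int64(475), np.int64(148), np.int64(179)) [ 552.1 -175.7   22. ]
clip [365.9 128.5] 154 (np.int64(357), np.int64(376), np.int64(114), np.int64(141)) [ 584.6 -101.4   18. ]
clip [365.6 122.7] 94 (np.int64(357), np.int64(376), np.int64(114), np.int64(132)) [ 588.7 -101.5   18. ]
disc [497.5 163.5] [ 549.9 -196.6   22. ]
z at strip [561.9   9.8  23.6] [ 590.5 -102.5   19. ]
```

>>> {"api": "servo_tool", "payload": {
  "steps": [
    [255,[11,-22,10],[0,0,0]],
    [255,[11,-22,10],[0,0,0]],
    [255,[11,-22,10],[0,0,0]],
    [255,[11,-22,10],[0,0,0]],
    [255,[10.7,-22.8,10],[0,0,0]],
    [255,[0,0,16],[0,0,0.006]],
    [255,[0,0,16],[0,0,0]],
    [255,[0,0,8],[0,0,0]],
    [255,[0,0,0],[0,0,0]],
    [255,[0,0,0],[0,0,0]]
  ]
}}

```text
time_s: 4.55
ee_pos: [575.6, 43.9, 70.4]
ee_rot: [-180.0, -0.0, -6.0]
force: [-0.0, -0.4, -0.6]
gripper_width: 0.8
gripper_force: 0.0
```

```bash
python3 - <<'E'
from h import *
s=state(); p=cams.grab_frame("wrist"); save(p,"w2.png")
print(s["time_s"],np.round(s["ee_pos"],2),np.round(s["ee_rot"],2),np.round(s["force"],2),s["gripper_width"])
q=cams.grab_frame("scene"); 
c=q["color"][190:310,240:440]; cv2.imwrite("pics/s2.png",cv2.resize(cv2.cvtColor(c,cv2.COLOR_RGB2BGR),None,fx=4,fy=4))
E
```

```text
4.55 [575.57  43.88  70.36] [-1.80e+02 -4.00e-02 -6.04e+00] [-0.04 -0.41 -0.58] 0.8134682291648804
```

View pics/w2.png

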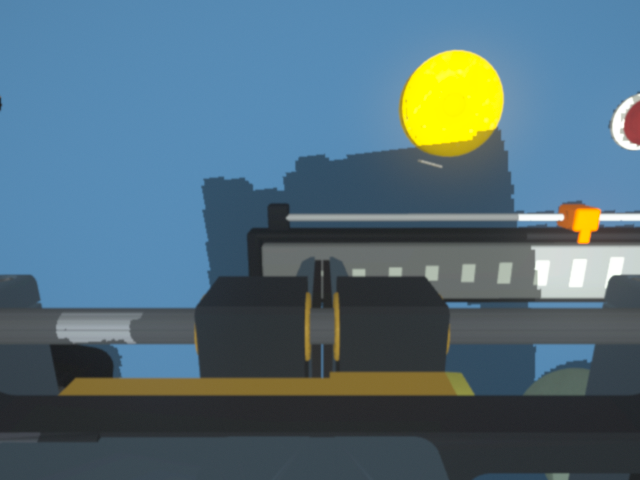

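View pics/s2.png

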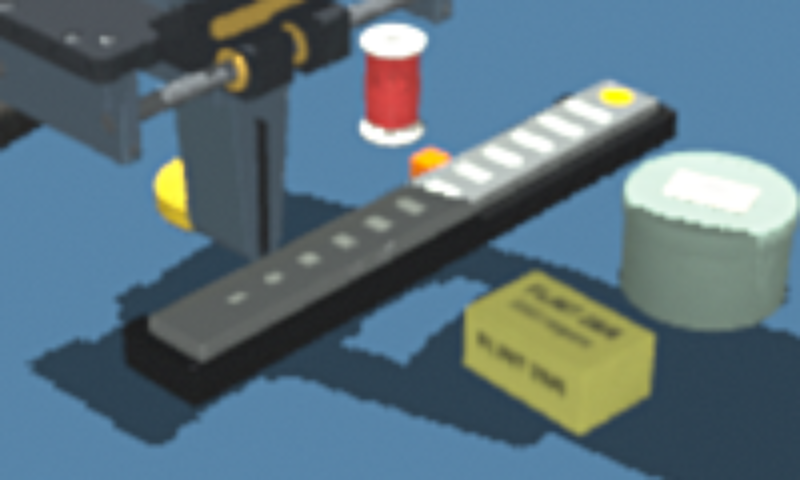

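>>> {"api": "servo_tool", "payload": {
  "steps": [
    [255,[0,0,8],[0,0,0]],
    [255,[0,0,8],[0,0,0]],
    [255,[0,0,5],[0,0,0]],
    [255,[0,0,3],[0,0,0]],
    [255,[0,0,1],[0,0,0]],
    [255,[0,0,0.5],[0,0,0]],
    [255,[0,0,0.5],[0,0,0]],
    [255,[0,0,0],[0,0,0]],
    [255,[0,0,0],[0,0,0]],
    [255,[0,0,0],[0,0,0]]
  ]
}}

```text
time_s: 5.65
ee_pos: [575.1, 44.0, 44.1]
ee_rot: [180.0, -0.0, -6.0]
force: [-2.0, 0.1, 2.2]
gripper_width: 0.5
gripper_force: 1.0
```

```bash
cat > st.py <<'E'
from h import *
s=state(); e=np.array(s["ee_pos"]); d=np.array([-23,-219.7])/220.9; r=e[:2]-[575.1,44.0]
print(s["time_s"],e.round(2),np.round(s["ee_rot"],2),np.round(s["force"],2),"along",(r@d).round(1),"lat(+clip)",(r@[-d[1],d[0]]).round(1),"tip",(e[2]-22).round(2))
E
python3 st.py
```

```text
5.65 [575.15  44.    44.14] [180.    -0.    -6.03] [-2.01  0.07  2.16] along -0.0 lat(+clip) 0.0 tip 22.14
```

>>> {"api": "servo_tool", "payload": {
  "steps": [
    [255,[0,0,0.5],[0,0,0]],
    [255,[0,0,0.5],[0,0,0]],
    [255,[0,0,0.5],[0,0,0]],
    [255,[0,0,0.5],[0,0,0]],
    [255,[0,0,0],[0,0,0]],
    [255,[0,0,0],[0,0,0]],
    [255,[0,0,0],[0,0,0]],
    [255,[0,0,0],[0,0,0]],
    [255,[0,0,0],[0,0,0]],
    [255,[0,0,0],[0,0,0]]
  ]
}}

```text
time_s: 6.65
ee_pos: [575.2, 44.0, 42.0]
ee_rot: [180.0, 0.0, -6.0]
force: [-2.0, -0.7, 4.2]
gripper_width: 0.2
gripper_force: 1.7
```

```bash
python3 st.py
```

```text
6.65 [575.19  44.    41.96] [180.     0.    -6.03] [-1.96 -0.74  4.19] along -0.0 lat(+clip) 0.1 tip 19.96
```

```bash
python3 - <<'E'
from h import *
F=[]
for i in range(10): cams.grab_frame("top"); s=state(); F.append(s["force"])
F=np.array(F); print(F.mean(0),F.std(0),s["ee_pos"],s["time_s"])
E
```

```text
[-2.2377749  -0.20527717  3.31788209] [0.50372665 0.53308004 0.63373746] [575.16134602  44.01761268  41.91657081] 7.15
```

>>> {"api": "servo_tool", "payload": {
  "steps": [
    [255,[0,2,0],[0,0,0]],
    [255,[0,5,0],[0,0,0]],
    [255,[0,7,0],[0,0,0]],
    [255,[0,7,0],[0,0,0]],
    [255,[0,7,0],[0,0,0]],
    [255,[0,7,0],[0,0,0]],
    [255,[0,7,0],[0,0,0]],
    [255,[0,7,0],[0,0,0]],
    [255,[0,7,0],[0,0,0]],
    [255,[0,7,0],[0,0,0]]
  ]
}}

```text
time_s: 8.15
ee_pos: [568.5, -19.2, 42.0]
ee_rot: [-180.0, -0.0, -6.0]
force: [0.4, 1.9, 3.2]
gripper_width: 0.3
gripper_force: 1.7
```

```bash
python3 st.py
```

```text
8.15 [568.53 -19.18  41.96] [-180.     -0.     -6.03] [0.45 1.91 3.16] along 63.5 lat(+clip) 0.0 tip 19.96
```

>>> {"api": "servo_tool", "payload": {
  "steps": [
    [255,[0,8,0],[0,0,0]],
    [255,[0,8,0],[0,0,0]],
    [255,[0,8,0],[0,0,0]],
    [255,[0,8,0],[0,0,0]],
    [255,[0,8,0],[0,0,0]],
    [255,[0,8,0],[0,0,0]],
    [255,[0,8,0],[0,0,0]],
    [255,[0,7,0],[0,0,0]],
    [255,[0,5,0],[0,0,0]],
    [255,[0,3,0],[0,0,0]]
  ]
}}

```text
time_s: 9.15
ee_pos: [561.0, -89.8, 41.9]
ee_rot: [180.0, 0.0, -6.0]
force: [1.5, 2.4, 3.8]
gripper_width: 0.4
gripper_force: 1.7
```

```bash
python3 st.py; python3 - <<'E'
from h import *
s=state(); p=cams.grab_frame("wrist"); hsv=cv2.cvtColor(p["color"],cv2.COLOR_RGB2HSV)
save(p,"w3.png")
o=cv2.inRange(hsv,(5,150,120),(21,255,255)); o[270:]=0
N,_,st,ce=cv2.connectedComponentsWithStats(o)
d=np.array([-23,-219.7])/220.9
for i in range(1,N):
    if st[i,4]>20:
        u=st[i,0]+st[i,2]/2-.5; w=world(p,(u,st[i,1]+st[i,3]*.4),18,s); print(st[i],ce[i],w.round(1),"along",((w[:2]-[575.1,44])@d).round(1),"ahead of tool",((w[:2]-s["ee_pos"][:2])@d).round(1))
E
```

```text
9.15 [561.04 -89.77  41.91] [ 1.80e+02  1.00e-02 -6.05e+00] [1.49 2.35 3.8 ] along 134.5 lat(+clip) -0.1 tip 19.91
[ 327  213   29   45 1037] [340.97492768 232.01542912] [ 588.2 -102.3   18. ] along 144.1 ahead of tool 9.6
```

View pics/w3.png

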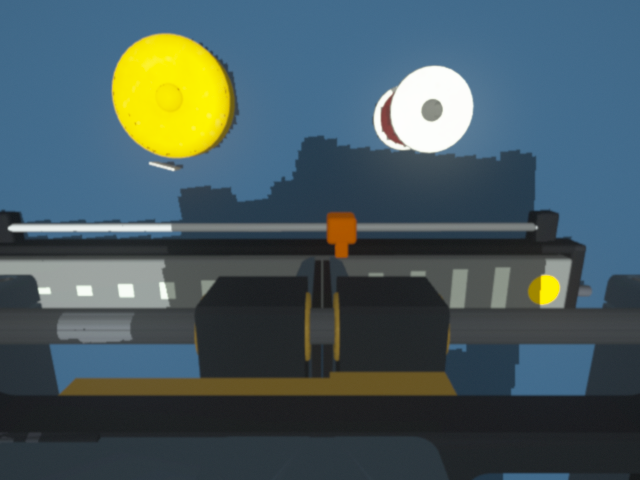

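>>> {"api": "servo_tool", "payload": {
  "steps": [
    [255,[0,3,0],[0,0,0]],
    [255,[0,2.5,0],[0,0,0]],
    [255,[0,2,0],[0,0,0]],
    [255,[0,1,0],[0,0,0]],
    [255,[0,0.5,0],[0,0,0]],
    [255,[0,0,0],[0,0,0]],
    [255,[0,0,0],[0,0,0]],
    [255,[0,0,0],[0,0,0]],
    [255,[0,0,0],[0,0,0]],
    [255,[0,0,0],[0,0,0]]
  ]
}}

```text
time_s: 10.2
ee_pos: [560.2, -98.3, 42.0]
ee_rot: [180.0, -0.0, -6.0]
force: [0.0, 1.4, 2.2]
gripper_width: 0.9
gripper_force: 1.6
```

```bash
python3 st.py; python3 - <<'E'
from h import *
s=state(); p=cams.grab_frame("wrist"); hsv=cv2.cvtColor(p["color"],cv2.COLOR_RGB2HSV)
o=cv2.inRange(hsv,(5,150,120),(21,255,255)); o[270:]=0
N,_,st,ce=cv2.connectedComponentsWithStats(o); d=np.array([-23,-219.7])/220.9
for i in range(1,N):
    if st[i,4]>20:
        u=st[i,0]+st[i,2]/2-.5; w=world(p,(u,st[i,1]+st[i,3]*.4),18,s); print(st[i],"along",((w[:2]-[575.1,44])@d).round(1),"ahead of tool",((w[:2]-s["ee_pos"][:2])@d).round(1))
E
```

```text
10.2 [560.18 -98.27  41.95] [179.99  -0.    -6.02] [0.03 1.41 2.16] along 143.0 lat(+clip) -0.0 tip 19.95
[ 309  213   29   45 1024] along 144.2 ahead of tool 1.1
```

```bash
python3 -c "
from workcell import ticket; print(ticket.job_done())"
```

```text
the job is handed in; nothing more can be done
None
```

The job is handed in at about 10 s: the closed fingertips slid from the narrowest bar to about 1 mm short of level with the orange clip, and they still rest lightly on the strip (about 2 mm down, 2 to 4 N throughout); the clip did not move, and I saw no contact with the things around it.

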